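Set up the video loupe: stack the stone cases and focus

ROBOT

A 6-joint arm with a two-finger parallel gripper is mounted at the origin on the work surface. World frame = base frame: x ahead of the robot, y to its left, z up, the work surface at z = 0. Lengths are in m, angles in rad, forces in N, time in s.
With the tool pointing down it reaches from about 0.3 to 0.825 m from the base axis. Payload 5.4 kg.
Tool frame: the origin (TCP) lies midway between the tips of the shut fingers; the grasp point (between the pads) lies env.tcp_to_grasp behind it (env.tcp_to_grasp is the distance from the TCP to the grasp point, in m); x points along the fingers, z is the direction in which the jaws open and shut, and the axes are right-handed (so a half turn about x gives the same grasp; the last joint's range is limited). The gripper opens to 92 mm and grips with 3 to 60 N. Pads are 20 mm wide; open, the fingers measure 128 mm over their backs; the gripper's body (75 mm by 189 mm) begins 69 mm behind the grasp point.
Start: joints at [-1.404, 0.158, 1.597, -0, 1.386, -0.21], TCP at [0.212, -0.535, 0.215] pointing down, gripper open.
Joint ranges: [-2.91, 2.91], [-0.94, 2.29], [0.18, 2.7], [-1.29, 4.43], [0.17, 2.64], [-3, 3]. Speed limits (rad/s): [2.57, 2.57, 3.14, 3.14, 3.14, 3.14].

INTERFACE

Orientations are given as [roll, pitch, yaw] about the fixed x, y, z axes, in that order (R = Rz(yaw) Ry(pitch) Rx(roll)).
In Python, from station import env, imaging, models gives the robot as it stands.
- The arm moves only by the tool step_arm, never from a script. Its argument "plan" is a list of rows, each a list of 7 numbers: the shift along the tool's x, y, z in mm, then the turn, a rotation vector about the tool's x, y, z in rad, then the gripper command: -1 is shut, 1 is fully open, values between are in proportion. A call has 1 to 5 rows; each row is the pose to reach, as a shift and turn from the pose measured when the call began, along the tool's axes at that moment; what a row does not reach only later rows make up. A row lasts 1/10 s, in which the tool goes at most 50 mm and 8.59 degrees, less where a joint would pass 70% of its speed; a pose out of reach is approached as far as the arm can. A call with a gripper value outside its range is refused whole. The fingers move at their own pace and stop on an object; "newtons" is the grip in N (left out, the last holds). Time passes only in rows, so rows that repeat a pose let the fingers close. It gives the time, the measured TCP pose, the force and the opening at its end, in the units of the state.
- env.observe(): the state, without advancing time (a new reading comes with each control period).
- imaging.capture(name): name is "side" or "top" or "wrist"; returns a dict with "color" (480x640x3 uint8, blue, green, red), "mtx" (3x3 intrinsics, pixels), "extrinsics" (4x4, takes a point from camera to world coordinates). Camera axes: x right, y up, looking along -z (the intrinsics and any distortion apply to the point x, -y, -z); pixel columns grow to the right and rows downward; lengths in m; the calibration is good to about 2 mm. A picture is of the moment at which its call begins. There is no depth.
- env.finish_job(): hands the job in, once; it reports no verdict.
Trained networks look in a picture, given as the dict that the camera call returned (one of the last four; its "shot" number tells which), for a name from the list of things; names that differ only in an ending like _2 or _b are one class to them, and where a whole thing is asked for, a point or a joint stands for the part that bears it (a point fixed in the world has none). Each returns a list of dicts, best first, with "score" (0 to 1); they miss things now and then, are a little off and sometimes report something else, mostly with a low value. They report only what shows in the picture. A call takes as long as a camera call. They do not tell look-alikes from the thing itself.
- models.search_frame(query, picture): "centre" ([x, y, z] in m, in the coordinates of the camera as it stood for that picture, good to about 4 mm: the middle of the surface that is visible of it).
The state is a dict: "time": time; "joints": joint angles; "qd": joint speeds; "effort": joint torques, N m; "position": TCP position; "orientation": TCP orientation; "wrist_force": force on the tool from outside, world axes, zero at the start; "torque": the same for the moment, N m; "grip_width": opening from 0.0 (shut) to 1.0 (fully open).
Only numpy, scipy, OpenCV 4.12 (cv2) and the standard library are available. Lean on these libraries where they do the work, as an engineer would, in place of code of your own. Each camera call takes 0.05 s, during which the arm holds its last target.

TASK

Set up the stone cases for inspection in front of the bench camera: stack the medium case squarely on the large case that already stands on the camera's pedestal, and the small case squarely on the medium one, lining up their long sides and setting each down without dropping it. Then turn the focus knob on top of the camera until its pointer stands right at the raised index tab. Leave the large case where it is and do not disturb the other things on the bench.

Things in the scene. Friction and masses are not known exactly. Their poses are not given: they have to be found in the camera images.
- case_large: closed flat aluminium stone case, the largest: 80 (x) x 100 (y) x 30 mm high, loose, already on the pedestal in front of the camera's lens. Origin: centre of its underside; z up, y along its long side.
- case_medium: closed flat aluminium stone case, medium: 60 (x) x 80 (y) x 28 mm high, 0.14 to 0.28 kg, lying loose on the bench. Origin: centre of its underside; z up, y along its long side. Either end may face either way in the stack.
- case_small: closed flat aluminium stone case, the smallest: 44 (x) x 60 (y) x 24 mm high, 0.08 to 0.17 kg, lying loose on the bench. Origin and axes as for the medium case.
- rig: the bench camera, fixed: steel base plate 130 (x) x 360 (y) x 10 mm thick. Origin: underside centre of the plate; z up. Centred at y = +110 mm stands a black camera housing 115 (x) x 105 (y) mm, its top 95 mm above the bench; its lens barrel (diameter 52 mm, axis 64 mm above the bench) sticks out 24 mm towards -y, at the pedestal. The pedestal on the plate's -y part has a 100 x 120 mm top, 40 mm above the bench, under the large case, and is fixed.
- knob_grip (a point): point on the vertical axis of the focus knob on top of the camera housing, at the height to grip (133 mm above the bench). The aluminium knob is an upright bar 46 mm long (x), 14 mm wide (y) on a 48 mm disc; the bar's top is 14 mm above this point, the disc's top 27 mm below it and the index tab's top 29 mm below it. The frame turns with the knob; its x points along the bar to the pointer, z up.
- knob_pointer (a point): tip of the knob's pointer, a small nose low at one end of the bar (the end with the black line on the bar's top); this point lies 36 mm from the knob's axis and turns with it.
- index_tab (a point): inner end of the raised steel index tab (8 mm wide, 12 mm long, standing 9 mm above the housing's top) on the dark round collar under the knob; fixed, 36 mm from the knob's axis. The pointer is right when its tip is at this point; it may stand at a different place in each run.
- focus_knob (a joint): angle of the focus knob in rad, -2.4 to 2.4 with stops; grows as it turns clockwise seen from above; 0 when the pointer points along the rig's +x. It starts anticlockwise of the tab, 0.6 to 1.9 rad away. Stays where it is left (friction about 0.05 N m).
- round_tin: bystander: round steel tin, 66 mm across, 30 mm high, loose. Origin: underside centre.
- solder_brick: bystander: soldering brick 55 x 85 x 32 mm high, loose. Origin: underside centre.
- pliers: bystander: pliers, about 165 mm long, 16 mm high, lying loose. Origin: under the pivot.
- brush: bystander: bench brush about 200 mm long, lying loose at the left. Origin: under its middle.
There are look-alikes about, which are no part of the job. Leave any green or pink look-alike of the case_medium alone.

How it is judged:
On the way, in this order (a step that is already met when the one before it is completed fails the run):
1. the medium case rests squarely on the large case, released (horizontal distance between case_medium and case_large below 0.008 m and angle between the x axis of case_medium and the x axis of case_large, either way round below 0.14 rad and z of case_medium in the frame of case_large between 0.027 and 0.033 m and contact force between the fingers and case_medium below 0.1 N and linear speed of case_medium below 0.02 m/s), for 0.2 s.
2. the small case rests squarely on the medium case, released (all of step 1 and horizontal distance between case_small and case_medium below 0.008 m and angle between the x axis of case_small and the x axis of case_medium, either way round below 0.14 rad and z of case_small in the frame of case_medium between 0.025 and 0.031 m and contact force between the fingers and case_small below 0.1 N and linear speed of case_small below 0.02 m/s), for 0.2 s.
3. the knob's pointer stands at the index tab (horizontal distance between knob_pointer and index_tab below 0.004 m and velocity of joint focus_knob between -0.05 and 0.05 rad/s), for 0.2 s.
At the end, for the whole second after the job is handed in: each added case lies within 8 mm of centre and 8 degrees of square on the one below (medium on large, small on medium), released and at rest; the large case within 15 mm of its start; the knob's pointer tip within 4 mm of the index tab point (about 6 degrees), at rest (all of step 2 and all of step 3 and distance of case_large from where it was at the start of the episode below 0.015 m); the robot touches nothing.
It fails at once if the medium case is dropped (moves faster than 0.6 m/s with no finger on it) (contact force between the fingers and case_medium below 0.02 N and linear speed of case_medium above 0.6 m/s).
It fails at once if the small case is dropped (moves faster than 0.6 m/s with no finger on it) (contact force between the fingers and case_small below 0.02 N and linear speed of case_small above 0.6 m/s).
It fails at once if a bystander (round tin, soldering brick, pliers or brush) is moved more than 25 mm (distance of any of round_tin, solder_brick, pliers, brush from where it was at the start of the episode above 0.025 m).
It also fails if it takes over 69 s, if anything falls off the work surface, if the arm or the gripper's body presses on something with over 40 N, if the wrist force passes 120 N, or if a joint passes its speed limit or range.

## Working session

There is one attempt and no reset: what is moved stays moved. The work goes in short steps, Python scripts to look and compute and a tool call to move; the robot and the scene stay as the last step left them, time stands still between calls to the robot, and variables do not carry over. Pictures are saved under pics/ and viewed, and the job is handed in when it is done.

Besides the shell and the picture viewer there is one more tool, called after "Call:" by a JSON object that holds its "name" and its "arguments", one argument or row to a line. step_arm: Moves the arm, as the interface text tells. Its arguments: {"type":"object","properties":{"plan":{"type":"array","items":{"type":"array","items":{"type":"number"}}},"newtons":{"type":"number"}},"required":["plan"]}

```bash
ls; mkdir -p pics; python3 - <<'E'
from station import env, imaging, models
import cv2
print(env.observe(), env.tcp_to_grasp)
for n in ["top","side","wrist"]:
    c=imaging.capture(n); cv2.imwrite(f"pics/{n}0.png",c["color"]); print(n,c["mtx"].tolist(),c["extrinsics"].round(4).tolist(),[k for k in c])
E
```

```text
pics
{'time': 0.0, 'joints': array([-1.40409491e+00,  1.59020175e-01,  1.59818944e+00, -2.50307418e-05,
        1.38623910e+00, -2.10116495e-01]), 'qd': array([-0.00121783, -0.00017055,  0.00106006,  0.00169886, -0.00016757,
        0.00198588]), 'effort': array([-2.40288973e-03, -3.85570550e+01, -3.22108698e+01,  7.01114209e-02,
        3.80035629e-02, -1.26148789e-04]), 'position': array([ 0.21143745, -0.5340451 ,  0.2136566 ]), 'orientation': array([2.94472768, 1.5689401 , 1.75075389]), 'wrist_force': array([-0.06735317, -0.79919427, -0.30586564]), 'torque': array([-0.03224993, -0.07127774, -0.06111538]), 'grip_width': 0.9981012604163354} 0.0187
top [[484.827617954686, 0.0, 324.03616253634345], [0.0, 484.827617954686, 238.97177354527537], [0.0, 0.0, 1.0]] [[-0.0094, 0.9906, -0.1366, 0.381], [-0.9995, -0.0133, -0.0278, -0.0147], [-0.0293, 0.1363, 0.9902, 1.1405], [0.0, 0.0, 0.0, 1.0]] ['color', 'mtx', 'extrinsics', 'shot']
side [[513.7408738308874, 0.0, 317.0280172728829], [0.0, 513.7408738308874, 243.5526390890943], [0.0, 0.0, 1.0]] [[-0.9791, 0.1176, -0.1662, 0.3266], [-0.2034, -0.5376, 0.8183, 1.1114], [0.0069, 0.8349, 0.5503, 0.8395], [0.0, 0.0, 0.0, 1.0]] ['color', 'mtx', 'extrinsics', 'shot']
wrist [[348.6048892869265, 0.0, 314.3197005371692], [0.0, 348.6048892869265, 237.1092532979223], [0.0, 0.0, 1.0]] [[0.3681, 0.8981, 0.2408, 0.2795], [-0.9298, 0.3559, 0.0939, -0.5083], [-0.0014, -0.2585, 0.966, 0.3849], [0.0, 0.0, 0.0, 1.0]] ['color', 'mtx', 'extrinsics', 'shot']
```

View pics/top0.png

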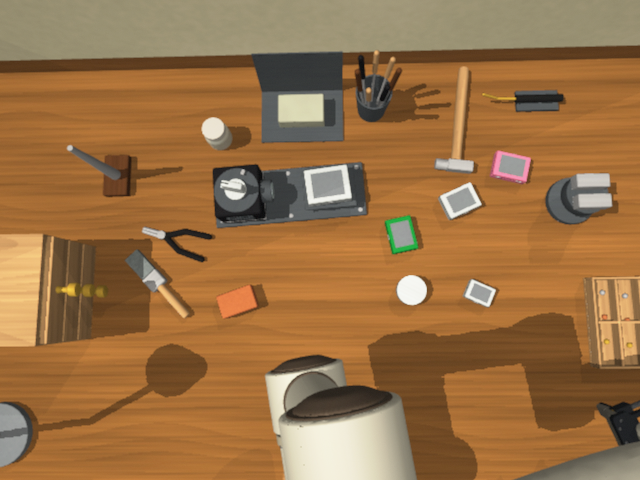

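View pics/side0.png

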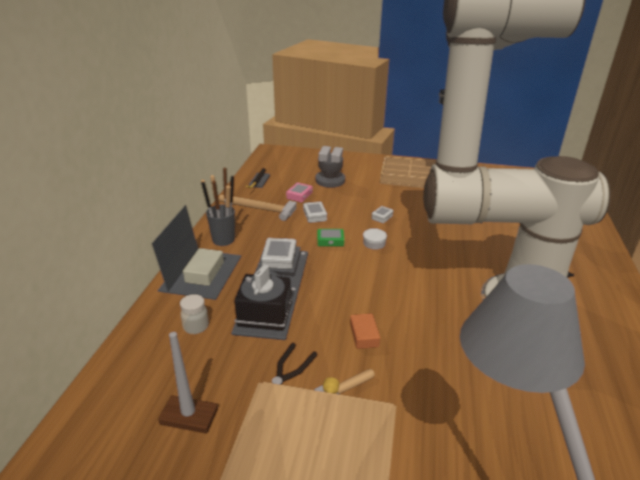

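View pics/wrist0.png

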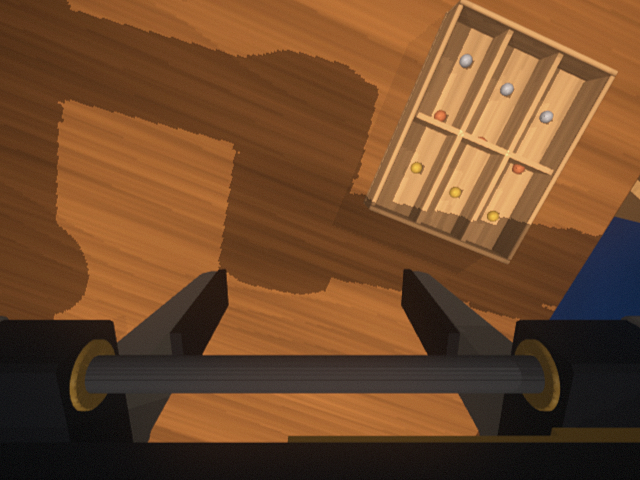

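The top view shows silver cases at about (460,201), which is medium-sized, and (480,293), which is small. The green (402,234) and pink (511,167) ones are look-alikes. The large case is on the pedestal at (328,185) and the knob is at (236,186). Next I'll write helpers and measure from the two views.

```bash
cat > h.py <<'E'
import numpy as np, cv2
from scipy.spatial.transform import Rotation as Rot
from station import env, imaging, models
def proj(c,P):
    P=np.atleast_2d(P); E=np.linalg.inv(c["extrinsics"]); q=P@E[:3,:3].T+E[:3,3]
    q=q*[1,-1,-1]; u=q@c["mtx"].T; return u[:,:2]/u[:,2:]
def ray(c,uv):
    d=np.linalg.inv(c["mtx"])@[uv[0],uv[1],1]; d=d*[1,-1,-1]
    d=c["extrinsics"][:3,:3]@d; return c["extrinsics"][:3,3],d/np.linalg.norm(d)
def onplane(c,uv,z):
    o,d=ray(c,uv); return o+d*(z-o[2])/d[2]
def tri(obs):
    A=np.zeros((3,3));b=np.zeros(3)
    for c,uv in obs:
        o,d=ray(c,uv);M=np.eye(3)-np.outer(d,d);A+=M;b+=M@o
    p=np.linalg.solve(A,b)
    return p,[float(np.linalg.norm(proj(c,p)[0]-uv)) for c,uv in obs]
def world(c,p): return c["extrinsics"][:3,:3]@np.array(p)+c["extrinsics"][:3,3]
def shot(name,fn):
    c=imaging.capture(name); cv2.imwrite("pics/"+fn,c["color"]); return c
def crop(c,fn,x0,y0,w,h,s):
    im=c["color"][y0:y0+h,x0:x0+w]; cv2.imwrite("pics/"+fn,cv2.resize(im,None,fx=s,fy=s,interpolation=cv2.INTER_CUBIC))
def toolR(o): return Rot.from_euler('xyz',o)
def downR(yaw):
    # tool x down, z (jaw axis) along world angle yaw
    z=np.array([np.cos(yaw),np.sin(yaw),0]);x=np.array([0,0,-1.]);y=np.cross(z,x)
    return Rot.from_matrix(np.c_[x,y,z])
def delta(grasp,yaw,flip=None,s=None):
    """shift/turn for the grasp point at 'grasp', jaws along world yaw (closest of the half turns)"""
    s=s or env.observe(); R=toolR(s["orientation"]); best=None
    for k in ([0,1] if flip is None else [flip]):
        T=downR(yaw+k*np.pi); rv=(R.inv()*T).as_rotvec()
        if best is None or np.linalg.norm(rv)<np.linalg.norm(best[1]): best=(T,rv)
    T,rv=best; tcp=np.array(grasp)+T.apply([env.tcp_to_grasp,0,0])
    d=R.inv().apply(tcp-s["position"])*1000
    print("shift mm",d.round(1),"turn",rv.round(3),"| tcp target",tcp.round(4),"cur",s["position"].round(4),"j6",s["joints"][5].round(2)); return d,rv
E
python3 - <<'E'
from h import *
s=env.observe();print(toolR(s["orientation"]).as_matrix().round(3))
t=shot("top","t1.png");sd=shot("side","s1.png")
for q in ["case_medium","case_small","case_large","knob_grip","knob_pointer","index_tab","rig","round_tin","solder_brick"]:
    for c,n in ((t,"top"),(sd,"side")):
        try:
            for r in models.search_frame(q,c)[:5]:
                w=world(c,r["centre"]); print(q,n,round(r["score"],2),w.round(3),proj(c,w)[0].round(0))
        except Exception as e: print(q,n,e)
crop(t,"t1a.png",200,140,180,100,4.4); crop(t,"t1b.png",380,140,170,180,3.3)
crop(sd,"s1a.png",220,160,200,190,3.1)
print(env.observe()["time"])
E
```

```text
[[-0.     0.93   0.368]
 [ 0.001  0.368 -0.93 ]
 [-1.     0.    -0.001]]
case_medium top 0.9 [ 0.544 -0.161  0.026] [401. 234.]
case_medium top 0.65 [ 0.703 -0.422  0.021] [509. 166.]
case_medium top 0.64 [ 0.621 -0.299  0.027] [459. 200.]
case_medium side 0.94 [ 0.541 -0.139  0.028] [330. 237.]
case_medium side 0.92 [ 0.615 -0.28   0.023] [315. 212.]
case_medium side 0.31 [0.629 0.22  0.121] [265. 281.]
case_small top 0.88 [ 0.407 -0.335  0.028] [480. 293.]
case_small side 0.48 [ 0.406 -0.318  0.02 ] [382. 214.]
case_large top 0.96 [0.655 0.004 0.07 ] [329. 184.]
case_large side 0.88 [0.649 0.027 0.069] [279. 252.]
knob_grip top 0.83 [0.631 0.203 0.115] [237. 191.]
knob_grip top 0.42 [0.654 0.007 0.072] [327. 184.]
knob_grip side 0.75 [0.634 0.222 0.12 ] [262. 281.]
knob_pointer top 0.75 [0.634 0.208 0.114] [235. 190.]
knob_pointer side 0.58 [0.633 0.224 0.119] [263. 282.]
index_tab top 0.91 [0.637 0.201 0.094] [240. 190.]
index_tab side 0.87 [0.625 0.226 0.091] [266. 293.]
rig top 0.78 [0.625 0.127 0.013] [277. 203.]
rig side 0.64 [0.62  0.259 0.045] [265. 318.]
rig side 0.47 [ 0.414 -0.162  0.027] [374. 238.]
round_tin top 0.7 [ 0.416 -0.184  0.029] [413. 289.]
round_tin side 0.97 [ 0.414 -0.163  0.023] [374. 239.]
solder_brick top 0.61 [0.393 0.215 0.032] [237. 302.]
solder_brick side 0.94 [0.392 0.239 0.027] [364. 332.]
1.15
```

View pics/t1a.png

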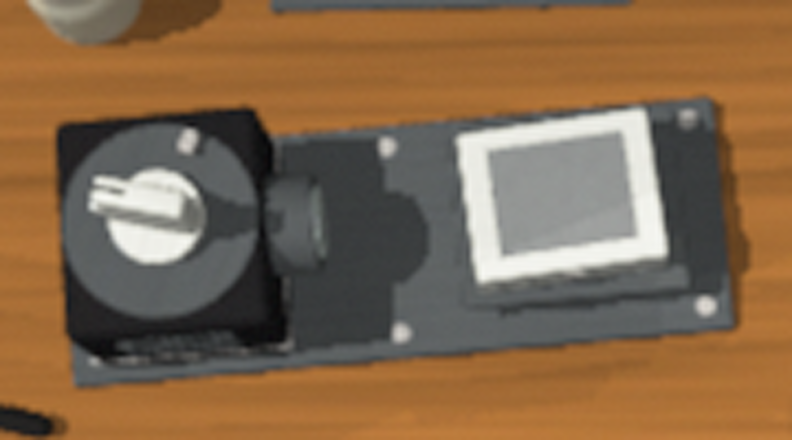

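View pics/t1b.png

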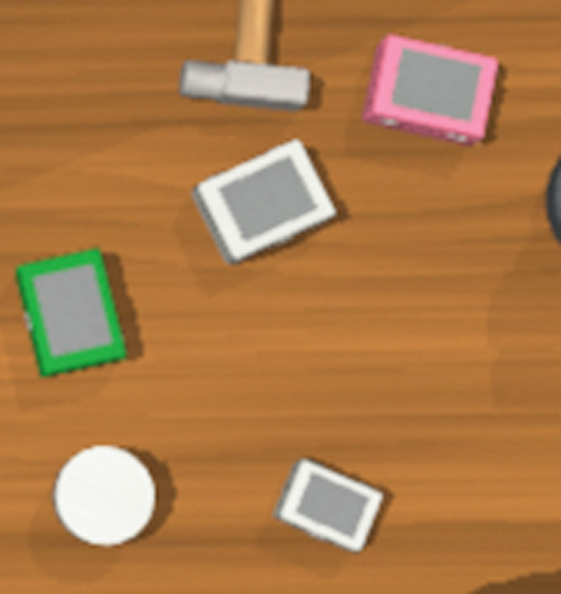

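View pics/s1a.png

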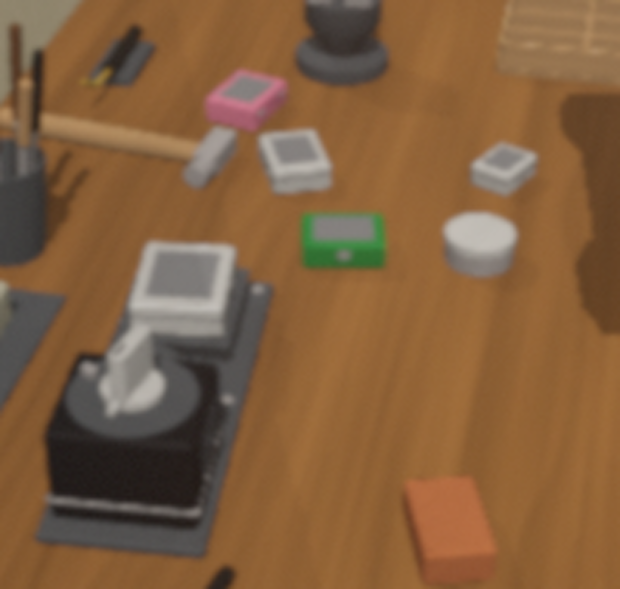

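```bash
cat >> h.py <<'E'
def rect(c,corners,z):
    P=np.array([onplane(c,u,z)[:2] for u in corners]); 
    (cx,cy),(w,h),a=cv2.minAreaRect(P.astype(np.float32)*1000)
    # long axis direction
    B=cv2.boxPoints(((cx,cy),(w,h),a)); e=[B[1]-B[0],B[2]-B[1]]; l=max(e,key=np.linalg.norm); 
    print("centre",round(cx,1),round(cy,1),"size",round(w,1),round(h,1),"long yaw",round(np.arctan2(l[1],l[0])%np.pi,3)); return cx/1000,cy/1000,np.arctan2(l[1],l[0])%np.pi
E
python3 - <<'E'
from h import *
t=imaging.capture("top"); sd=imaging.capture("side")
f=lambda L,s,x,y:[(a/s+x,b/s+y) for a,b in L]
print("medium");rect(t,f([(298,141),(335,210),(235,262),(196,190)],3.3,380,140),.028)
rect(sd,f([(258,133),(320,130),(331,181),(273,183)],3.1,220,160),.028)
print("small");rect(t,f([(304,459),(384,494),(359,551),(277,511)],3.3,380,140),.024)
rect(sd,f([(499,143),(537,155),(507,184),(471,170)],3.1,220,160),.024)
print("large");rect(t,f([(456,133),(650,107),(667,261),(480,284)],4.4,200,140),.07)
rect(sd,f([(147,242),(236,244),(226,319),(130,311)],3.1,220,160),.07)
print(tri([(t,(460,201)),(sd,(315,209))]),tri([(t,(328,185)),(sd,(279,248))]))
E
```

```text
medium
centre 619.7 -302.0 size 57.6 80.7 long yaw 2.019
centre 616.8 -281.3 size 65.7 106.0 long yaw 1.888
small
centre 407.9 -336.6 size 61.0 43.1 long yaw 1.11
centre 406.6 -320.6 size 71.4 44.4 long yaw 1.211
large
centre 652.8 5.1 size 81.7 101.2 long yaw 1.69
centre 650.6 19.2 size 81.0 114.9 long yaw 1.737
(array([ 0.62098888, -0.30211645,  0.02112976]), [0.0977322531034551, 0.07080445379060442]) (array([0.65429045, 0.00535782, 0.06630623]), [0.6203681521432847, 0.5210229929483436])
```

```bash
python3 - <<'E'
from h import *
delta((.620,-.302,.19),.448)
E
```

```text
shift mm [ 43.3 465.4 -66.1] turn [1.5 0.  0. ] | tcp target [ 0.62   -0.302   0.1713] cur [ 0.2116 -0.5347  0.2146] j6 -0.21
```

Call:
{"name": "step_arm", "arguments": {
  "plan": [
    [43, 465, -66, -1.642, 0, 0, 0.57],
    [43, 465, -66, -1.642, 0, 0, 0.57],
    [43, 465, -66, -1.642, 0, 0, 0.57],
    [43, 465, -66, -1.642, 0, 0, 0.57],
    [43, 465, -66, -1.642, 0, 0, 0.57]
  ]
}}

```text
time: 1.75
position: [0.4295, -0.4103, 0.1918]
orientation: [-0.589, 1.57, -1.028]
wrist_force: [0.1, -0.6, 0.2]
grip_width: 0.786
```

```bash
python3 - <<'E'
from h import *
delta((.620,-.302,.19),.448)
E
```

```text
shift mm [ 20.5 178.9 126.6] turn [-0.886  0.     0.   ] | tcp target [ 0.62   -0.302   0.1713] cur [ 0.4295 -0.4103  0.1918] j6 -0.53
```

Call:
{"name": "step_arm", "arguments": {
  "plan": [
    [20, 179, 127, -0.886, 0, 0, 0.57],
    [20, 179, 127, -0.886, 0, 0, 0.57],
    [20, 179, 127, -0.886, 0, 0, 0.57],
    [20, 179, 127, -0.886, 0, 0, 0.57],
    [20, 179, 127, -0.886, 0, 0, 0.57]
  ]
}}

```text
time: 2.25
position: [0.6232, -0.2988, 0.171]
orientation: [0.7, 1.57, 1.015]
wrist_force: [-0.5, 0.0, 0.3]
grip_width: 0.786
```

```bash
python3 - <<'E'
from h import *
c=shot("wrist","w1.png")
delta((.620,-.302,.19),.448)
for p in [(.62,-.302,.028)]: print(proj(c,p))
print(c["extrinsics"].round(4).tolist())
for r in models.search_frame("case_medium",c)[:4]:
    w=world(c,r["centre"]); print(r["score"],w.round(4),proj(c,w)[0].round(0))
E
```

```text
shift mm [-0.7 -2.7 -5.6] turn [-0.125  0.002 -0.001] | tcp target [ 0.62   -0.302   0.1713] cur [ 0.6244 -0.2976  0.1706] j6 -0.94
[[309.63614275 226.51309763]]
[[0.9506, -0.2996, -0.0814, 0.6008], [0.3105, 0.9182, 0.2458, -0.2304], [0.0012, -0.2589, 0.9659, 0.3421], [0.0, 0.0, 0.0, 1.0]]
0.83 [ 0.6207 -0.3047  0.0291] [309. 230.]
0.74 [ 0.5504 -0.1628  0.0278] [281.  42.]
0.6 [ 0.703  -0.3993  0.0278] [358. 340.]
```

View pics/w1.png

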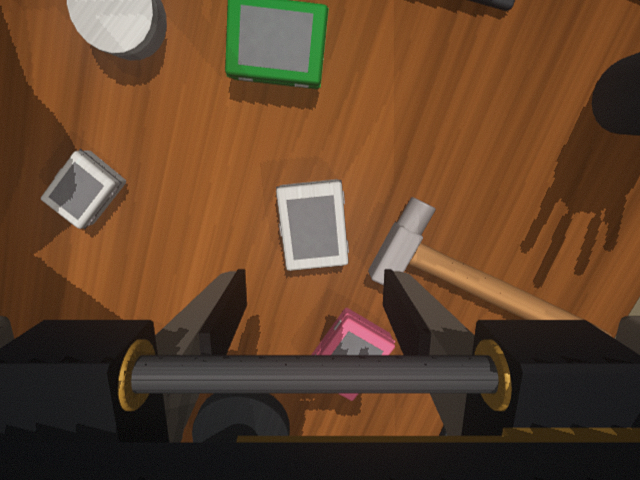

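```bash
python3 - <<'E'
from h import *
c=imaging.capture("wrist"); crop(c,"w1c.png",250,160,130,130,4.6)
E
```

```text
(no output)
```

View pics/w1c.png

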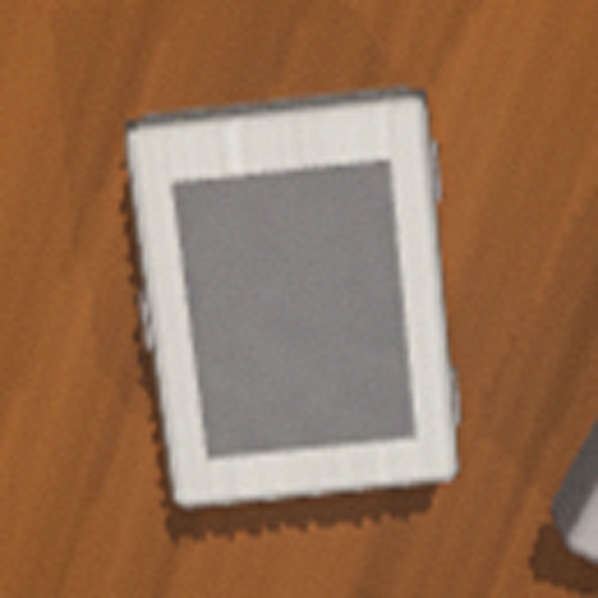

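```bash
python3 - <<'E'
from h import *
c=imaging.capture("wrist"); t=imaging.capture("top")
L=[(131,126),(424,96),(456,477),(178,505)]; L=[(a/4.6+250,b/4.6+160) for a,b in L]
x,y,a=rect(c,L,.028)
# triangulate centre w/ top
print(tri([(c,np.mean(L,0)),(t,(380+np.mean([298,335,235,196])/3.3,140+np.mean([141,210,262,190])/3.3))]))
delta((x,y,.024),a-np.pi/2)
print(env.observe()["grip_width"])
E
```

```text
centre 621.9 -303.2 size 58.0 79.1 long yaw 1.982
(array([ 0.62249931, -0.30506349,  0.01485241]), [0.11185717168708009, 0.04740249483885661])
shift mm [166.5  -1.    2.1] turn [-0.108 -0.001  0.001] | tcp target [ 0.6219 -0.3032  0.0053] cur [ 0.6196 -0.3028  0.1718] j6 -0.93
0.7837865709206402
```

Call:
{"name": "step_arm", "arguments": {
  "plan": [
    [50, -1, 2, -0.108, 0, 0, 0.57],
    [100, -1, 2, -0.108, 0, 0, 0.57],
    [140, -1, 2, -0.108, 0, 0, 0.57],
    [166, -1, 2, -0.108, 0, 0, 0.57],
    [166, -1, 2, -0.108, 0, 0, 0.57]
  ]
}}

```text
time: 3.0
position: [0.6195, -0.3043, 0.0038]
orientation: [2.452, 1.568, 2.858]
wrist_force: [0.4, 0.1, -0.2]
grip_width: 0.785
```

Call:
{"name": "step_arm", "arguments": {
  "plan": [
    [0, 0, 0, 0, 0, 0, -0.2],
    [0, 0, 0, 0, 0, 0, -0.2],
    [0, 0, 0, 0, 0, 0, -0.2],
    [0, 0, 0, 0, 0, 0, -0.2]
  ],
  "newtons": 25
}}

```text
time: 3.4
position: [0.6195, -0.3055, 0.005]
orientation: [-3.101, 1.568, -2.695]
wrist_force: [-1.4, -3.1, 3.3]
grip_width: 0.652
```

```bash
python3 - <<'E'
from h import *
c=shot("wrist","w2.png");s=env.observe(); print(s["position"],s["orientation"],s["grip_width"],s["grip_width"]*92)
E
```

```text
[ 0.61951529 -0.30540158  0.00493724] [-3.12670741  1.56812425 -2.72033082] 0.6511279945410043 59.9037754977724
```

View pics/w2.png

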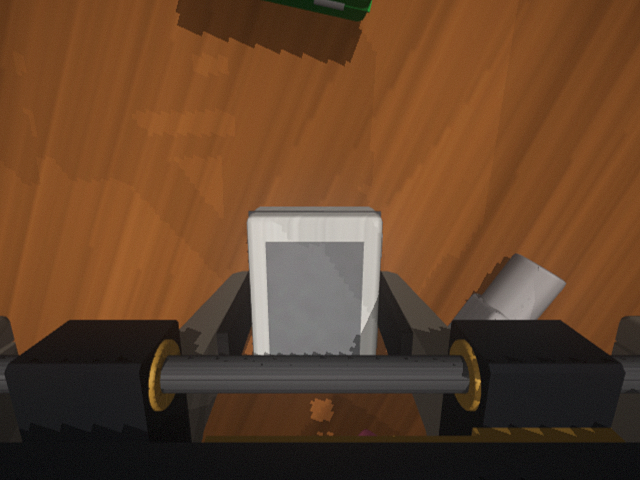

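Gripped at 59.9 mm, which matches the 60 mm width. I'll compute the case offset in the tool and measure the large case again.

```bash
python3 - <<'E'
from h import *
c=imaging.capture("wrist"); crop(c,"w2c.png",240,195,150,60,5)
s=env.observe();R=toolR(s["orientation"])
for uv in [(250,214),(381,214)]:
    p=onplane(c,uv,.028); q=R.inv().apply(p-s["position"]); print(p.round(4),(q*1000).round(1))
E
```

```text
[ 0.5772 -0.2772  0.028 ] [-23.   42.7 -27.8]
[ 0.6291 -0.2548  0.028 ] [-23.1  42.7  28.8]
```

View pics/w2c.png

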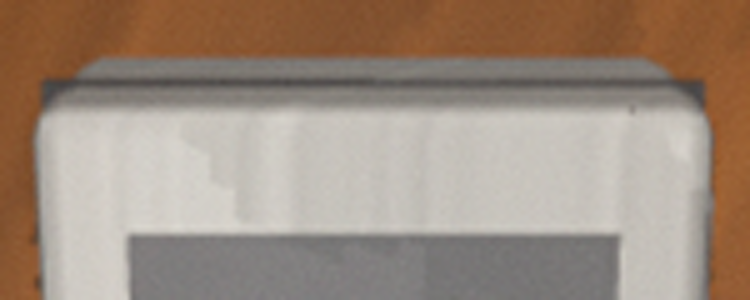

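Call:
{"name": "step_arm", "arguments": {
  "plan": [
    [-40, 0, 0, 0, 0, 0, -0.2],
    [-90, 0, 0, 0, 0, 0, -0.2],
    [-140, 0, 0, 0, 0, 0, -0.2],
    [-180, 0, 0, 0, 0, 0, -0.2]
  ]
}}

```text
time: 3.9
position: [0.6202, -0.3046, 0.1873]
orientation: [-3.021, 1.569, -2.615]
wrist_force: [0.6, -1.2, -2.8]
grip_width: 0.651
```

```bash
python3 - <<'E'
from h import *
delta((.665,-.099,.205),.12)
E
```

```text
shift mm [  0.8 171.1 122.5] turn [ 0.287 -0.002  0.   ] | tcp target [ 0.665  -0.099   0.1863] cur [ 0.6202 -0.3046  0.1873] j6 -1.04
```

Call:
{"name": "step_arm", "arguments": {
  "plan": [
    [0, 171, 122, 0.287, 0, 0, -0.2],
    [0, 171, 122, 0.287, 0, 0, -0.2],
    [0, 171, 122, 0.287, 0, 0, -0.2],
    [0, 171, 122, 0.287, 0, 0, -0.2],
    [0, 171, 122, 0.287, 0, 0, -0.2]
  ]
}}

```text
time: 4.4
position: [0.6644, -0.0927, 0.1859]
orientation: [2.331, 1.566, 2.457]
wrist_force: [0.0, -0.5, -2.5]
grip_width: 0.65
```

```bash
python3 - <<'E'
from h import *
c=shot("wrist","w3.png"); s=env.observe(); print(s["position"],s["qd"].round(3))
import pickle; pickle.dump((c,s),open("w3.pkl","wb"))
for r in models.search_frame("case_large",c)[:4]:
    w=world(c,r["centre"]); print(r["score"],w.round(4),proj(c,w)[0].round(0))
E
```

```text
[ 0.6644622  -0.0936555   0.18591039] [-0.07   0.005 -0.008 -0.031 -0.007 -0.044]
0.62 [0.6555 0.0105 0.0713] [320. 102.]
```

View pics/w3.png

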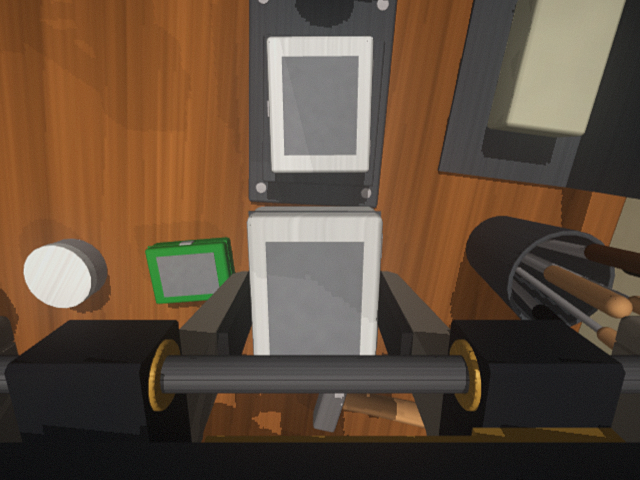

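```bash
python3 - <<'E'
from h import *
import pickle; c,s=pickle.load(open("w3.pkl","rb")); crop(c,"w3c.png",250,25,140,155,3.8)
E
```

```text
(no output)
```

View pics/w3c.png

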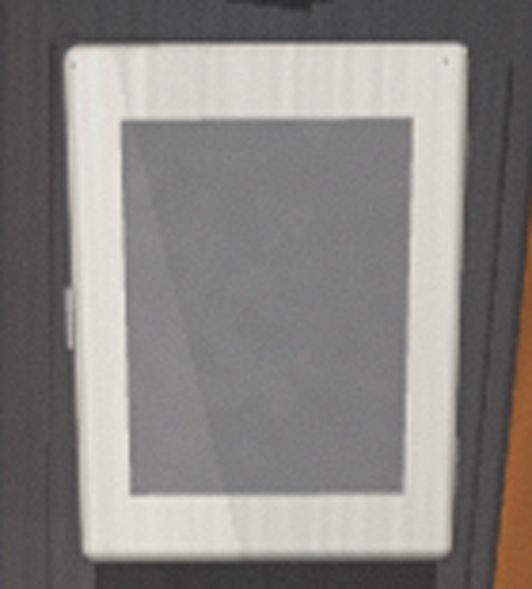

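```bash
python3 - <<'E'
from h import *
import pickle; c,s=pickle.load(open("w3.pkl","rb"))
L=[(a/3.8+250,b/3.8+25) for a,b in [(66,44),(467,44),(452,558),(85,558)]]
x,y,a=rect(c,L,.07)
t=imaging.capture("top")
T=[(456,133),(650,107),(667,261),(480,284)];T=[(p/4.4+200,q/4.4+140) for p,q in T]
print([tri([(c,u),(t,v)])[0].round(4).tolist() for u,v in zip(L,[T[0],T[1],T[2],T[3]])], [proj(t,onplane(c,u,.07))[0].round(1).tolist() for u in L],np.round(T,1).tolist())
R=toolR(s["orientation"])
top=R.apply([-.023,0,0])+s["position"]
for uv in [(250,214),(381,214)]:
    p=onplane(c,uv,top[2]); print((R.inv().apply(p-s["position"])*1000).round(1))
zax=R.as_matrix()[:,2]; print("jaw yaw",np.arctan2(zax[1],zax[0]))
E
```

```text
centre 656.6 6.7 size 78.4 99.1 long yaw 1.703
[[0.6395, 0.0333, 0.2097], [0.642, -0.0241, 0.3254], [0.8965, -0.0953, -1.1705], [0.6126, 0.0017, 0.1392]] [[308.0, 202.9], [303.5, 169.7], [346.4, 163.2], [351.3, 196.6]] [[303.6, 170.2], [347.7, 164.3], [351.6, 199.3], [309.1, 204.5]]
[-22.8  43.6 -27.6]
[-23.   43.7  29.1]
jaw yaw 0.12529514597014865
```

```bash
python3 - <<'E'
from h import *
import pickle; c,s=pickle.load(open("w3.pkl","rb"))
L=[(a/3.8+250,b/3.8+25) for a,b in [(66,44),(467,44),(452,558),(85,558)]]
t=imaging.capture("top"); sd=imaging.capture("side")
S=[(a/3.1+220,b/3.1+160) for a,b in [(147,242),(236,244),(226,319),(130,311)]]
T=[(456,133),(650,107),(667,261),(480,284)];T=[(p/4.4+200,q/4.4+140) for p,q in T]
print(tri([(c,np.mean(L,0)),(t,np.mean(T,0)),(sd,np.mean(S,0))]))
crop(sd,"s2a.png",220,160,200,190,3.1)
delta((.6555,.0027,.115),.132)
E
```

```text
(array([0.65495466, 0.00743274, 0.06175494]), [3.6102808016865864, 0.9610997217179017, 0.4835376218501972])
shift mm [ 90.1 103.8   4. ] turn [-0.014 -0.003  0.001] | tcp target [0.6555 0.0027 0.0963] cur [ 0.664  -0.1007  0.1865] j6 -0.45
```

View pics/s2a.png

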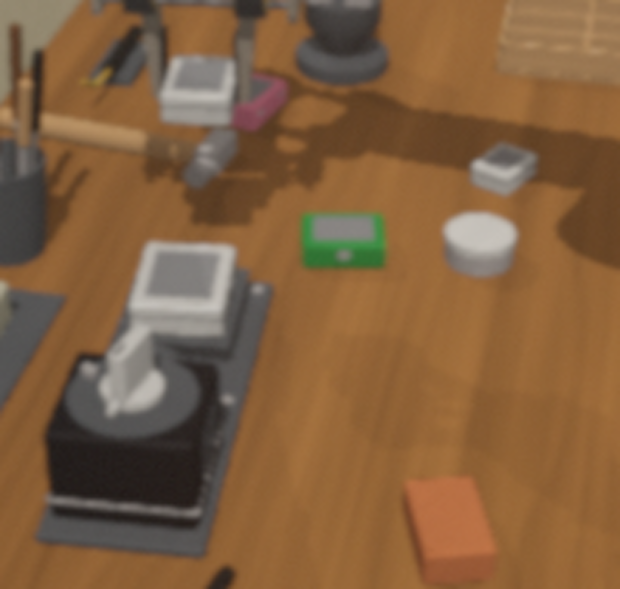

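```bash
python3 - <<'E'
from h import *
s=env.observe(); c=imaging.capture("wrist"); s2=env.observe(); print(s["position"],s2["position"])
crop(c,"w4c.png",250,15,140,155,3.8); crop(c,"w4d.png",240,195,150,60,5)
import pickle; pickle.dump((c,s2),open("w4.pkl","wb"))
E
```

```text
[ 0.66403376 -0.10071772  0.18648474] [ 0.66407932 -0.1009906   0.18661934]
```

View pics/w4c.png

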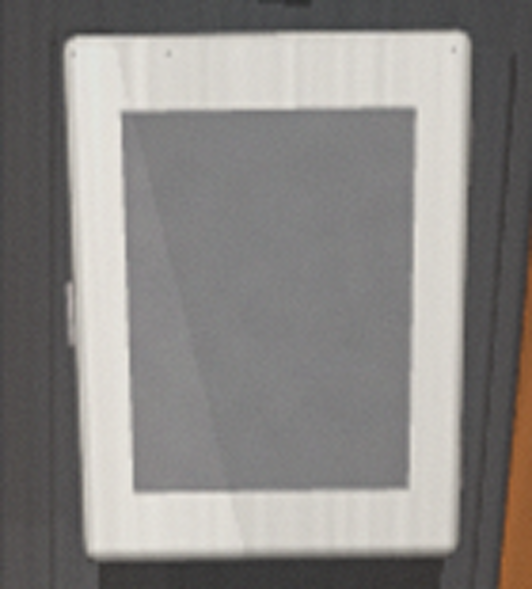

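View pics/w4d.png

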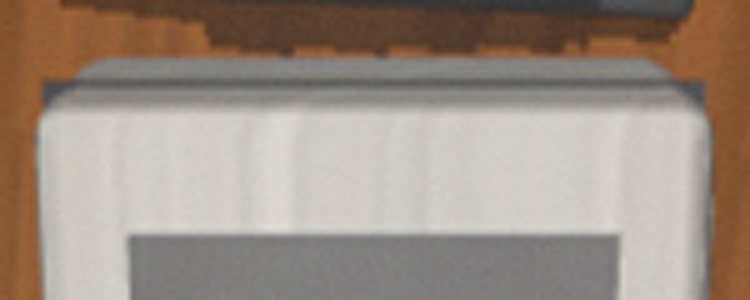

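```bash
python3 - <<'E'
from h import *
import pickle; c,s=pickle.load(open("w4.pkl","rb"))
L=[(a/3.8+250,b/3.8+15) for a,b in [(65,36),(470,32),(455,555),(88,559)]]
x,y,a=rect(c,L,.07)
L=[(a/3.8+250,b/3.8+15) for a,b in [(122,112),(415,108),(408,488),(134,493)]]
rect(c,L,.07)
R=toolR(s["orientation"])
top=R.apply([-.023,0,0])+s["position"]
for uv in [(250,213.5),(381,213.5)]:
    p=onplane(c,uv,top[2]); print((R.inv().apply(p-s["position"])*1000).round(1))
E
```

```text
centre 656.3 6.5 size 78.2 99.0 long yaw 1.701
centre 656.4 6.6 size 57.5 72.1 long yaw 1.701
[-23.   43.2 -27.6]
[-23.1  43.3  29. ]
```

Call:
{"name": "step_arm", "arguments": {
  "plan": [
    [40, 50, 4, -0.014, 0, 0, -0.2],
    [80, 104, 4.5, -0.014, 0, 0, -0.2],
    [92, 104, 4.5, -0.014, 0, 0, -0.2],
    [92, 104, 4.5, -0.014, 0, 0, -0.2],
    [92, 104, 4.5, -0.014, 0, 0, -0.2]
  ]
}}

```text
time: 5.2
position: [0.6557, 0.0015, 0.0939]
orientation: [-2.929, 1.567, -2.798]
wrist_force: [-0.1, -0.3, -2.1]
grip_width: 0.648
```

```bash
python3 - <<'E'
from h import *
c=shot("wrist","w5.png"); imaging.capture("top")
delta((.656,.003,.0937),.132); print(env.observe()["wrist_force"])
E
```

```text
shift mm [21.4  2.8 -1.4] turn [-0.002  0.001  0.002] | tcp target [0.656 0.003 0.075] cur [6.577e-01 5.000e-04 9.650e-02] j6 -0.31
[ 0.07791061  0.00736937 -2.51898632]
```

View pics/w5.png

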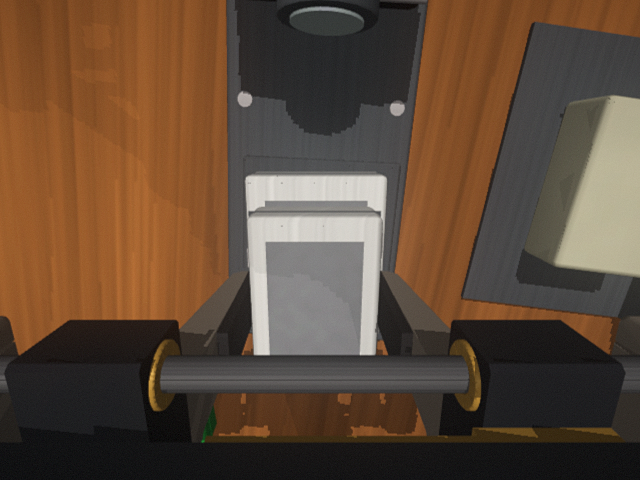

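Call:
{"name": "step_arm", "arguments": {
  "plan": [
    [8, 2.8, -1.4, 0, 0, 0, -0.2],
    [14, 2.8, -1.4, 0, 0, 0, -0.2],
    [18, 2.8, -1.4, 0, 0, 0, -0.2],
    [20, 2.8, -1.4, 0, 0, 0, -0.2],
    [20, 2.8, -1.4, 0, 0, 0, -0.2]
  ]
}}

```text
time: 5.8
position: [0.6556, 0.003, 0.0758]
orientation: [-1.667, 1.569, -1.537]
wrist_force: [0.7, -0.4, -2.9]
grip_width: 0.649
```

```bash
python3 - <<'E'
from h import *
c=shot("wrist","w6.png"); imaging.capture("top")
delta((.656,.003,.0937),.132); print(env.observe()["wrist_force"])
E
```

```text
shift mm [ 1.5 -0.1  0. ] turn [-0.002  0.001  0.002] | tcp target [0.656 0.003 0.075] cur [0.656  0.0031 0.0765] j6 -0.31
[ 1.13236957  0.20145356 -3.09158838]
```

No contact yet. I'll lower it in small steps.

Call:
{"name": "step_arm", "arguments": {
  "plan": [
    [1, 0, 0, 0, 0, 0, -0.2],
    [2, 0, 0, 0, 0, 0, -0.2],
    [2, 0, 0, 0, 0, 0, -0.2]
  ]
}}

```text
time: 6.2
position: [0.6563, 0.003, 0.075]
orientation: [-1.03, 1.568, -0.9]
wrist_force: [0.2, -0.2, 0.2]
grip_width: 0.65
```

```bash
python3 - <<'E'
from h import *
imaging.capture("top");s=env.observe(); print(s["position"],s["wrist_force"],s["time"])
E
```

```text
[0.65631311 0.00302109 0.07501164] [-1.51618695  0.14016987  0.14628974] 6.25
```

Call:
{"name": "step_arm", "arguments": {
  "plan": [
    [0, 0, 0, 0, 0, 0, 0.45],
    [0, 0, 0, 0, 0, 0, 0.57],
    [0, 0, 0, 0, 0, 0, 0.57]
  ]
}}

```text
time: 6.55
position: [0.6566, 0.003, 0.0753]
orientation: [-0.871, 1.567, -0.741]
wrist_force: [0.2, 0.1, -0.7]
grip_width: 0.783
```

Call:
{"name": "step_arm", "arguments": {
  "plan": [
    [-10, 0, 0, 0, 0, 0, 0.57],
    [-50, 0, 0, 0, 0, 0, 0.57],
    [-95, 0, 0, 0, 0, 0, 0.57],
    [-95, 0, 0, 0, 0, 0, 0.57]
  ]
}}

```text
time: 6.95
position: [0.6611, 0.0025, 0.1797]
orientation: [-0.408, 1.553, -0.278]
wrist_force: [0.7, 0.1, 0.6]
grip_width: 0.786
```

```bash
python3 - <<'E'
from h import *
import pickle
imaging.capture("top");c=shot("wrist","w7.png"); s=env.observe();pickle.dump((c,s),open("w7.pkl","wb"))
print(s["position"],s["grip_width"]); crop(c,"w7c.png",230,130,170,170,3.5)
delta((.407,-.335,.19),-.46)
E
```

```text
[0.65752977 0.00302587 0.17270962] 0.7855267357713591
shift mm [   0.8 -302.7 -292.2] turn [0.59  0.007 0.002] | tcp target [ 0.407  -0.335   0.1713] cur [0.6575 0.003  0.1727] j6 -0.31
```

View pics/w7c.png

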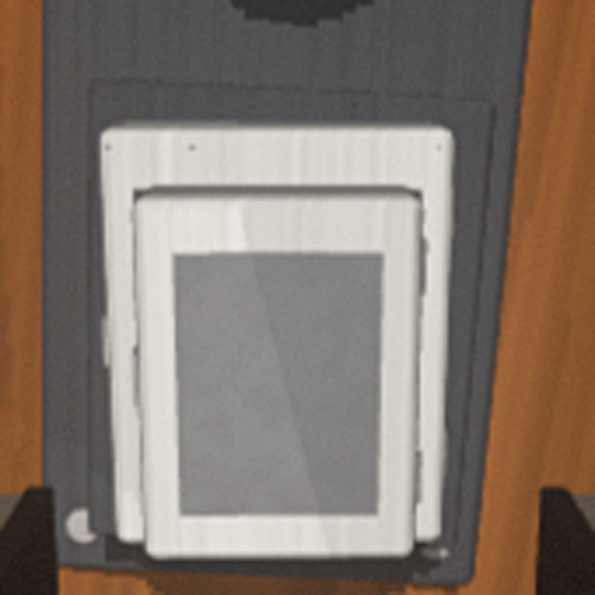

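```bash
python3 - <<'E'
from h import *
import pickle
c,s=pickle.load(open("w7.pkl","rb"))
f=lambda L:[(a/3.5+230,b/3.5+130) for a,b in L]
rect(c,f([(134,193),(421,193),(412,555),(148,556)]),.098)
rect(c,f([(102,128),(452,128),(438,541),(118,541)]),.07)
rect(c,f([(174,254),(385,253),(379,515),(180,516)]),.098)
E
```

```text
centre 656.7 5.8 size 58.3 79.8 long yaw 1.703
centre 656.2 6.9 size 78.2 99.3 long yaw 1.7
centre 657.0 4.4 size 43.4 57.9 long yaw 1.698
```

Medium sits within about 1.5 mm and 0.003 rad of the large case. On to the small case.

Call:
{"name": "step_arm", "arguments": {
  "plan": [
    [0, -303, -292, 0.59, 0, 0, 0.4],
    [0, -303, -292, 0.59, 0, 0, 0.4],
    [0, -303, -292, 0.59, 0, 0, 0.4],
    [0, -303, -292, 0.59, 0, 0, 0.4],
    [0, -303, -292, 0.59, 0, 0, 0.4]
  ]
}}

```text
time: 7.55
position: [0.5058, -0.1987, 0.1696]
orientation: [0.133, 1.567, -0.329]
wrist_force: [0.9, 0.1, -0.1]
grip_width: 0.701
```

```bash
python3 - <<'E'
from h import *
delta((.407,-.335,.19),-.46)
E
```

```text
shift mm [  -1.9 -166.1  -27.5] turn [-0.003  0.004 -0.001] | tcp target [ 0.407  -0.335   0.1713] cur [ 0.5058 -0.1987  0.1696] j6 -0.13
```

Call:
{"name": "step_arm", "arguments": {
  "plan": [
    [-2, -166, -27, 0, 0, 0, 0.4],
    [-2, -166, -27, 0, 0, 0, 0.4],
    [-2, -166, -27, 0, 0, 0, 0.4],
    [-2, -166, -27, 0, 0, 0, 0.4],
    [-2, -166, -27, 0, 0, 0, 0.4]
  ]
}}

```text
time: 8.05
position: [0.4052, -0.3364, 0.1698]
orientation: [0.751, 1.569, 0.284]
wrist_force: [1.0, 0.7, 0.1]
grip_width: 0.701
```

```bash
python3 - <<'E'
from h import *
import pickle
imaging.capture("top");imaging.capture("top");c=shot("wrist","w8.png"); s=env.observe();pickle.dump((c,s),open("w8.pkl","wb"))
print(s["position"],s["qd"].round(3)); u=proj(c,(.407,-.335,.024))[0].astype(int); print(u); crop(c,"w8c.png",u[0]-60,u[1]-60,120,120,5)
for r in models.search_frame("case_small",c)[:4]:
    w=world(c,r["centre"]); print(r["score"],w.round(4),proj(c,w)[0].round(0))
E
```

```text
[ 0.40755275 -0.33386911  0.17036443] [ 0.018 -0.006 -0.005 -0.002 -0.003 -0.002]
[313 224]
0.86 [ 0.4086 -0.3338  0.0253] [315. 223.]
```

View pics/w8c.png

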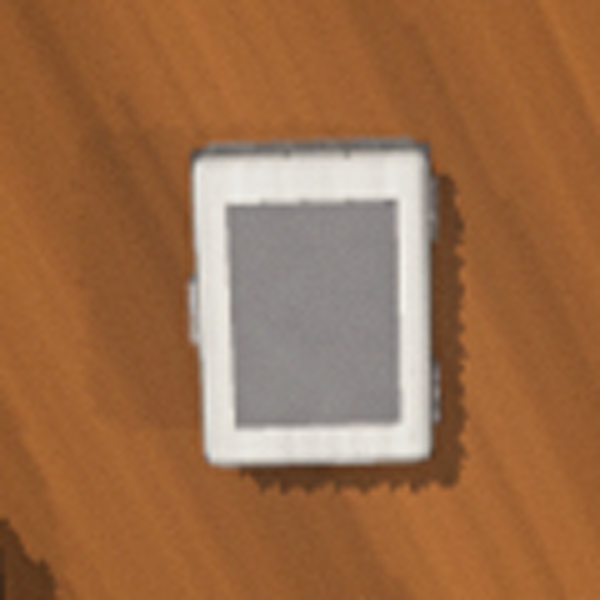

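View pics/w8.png

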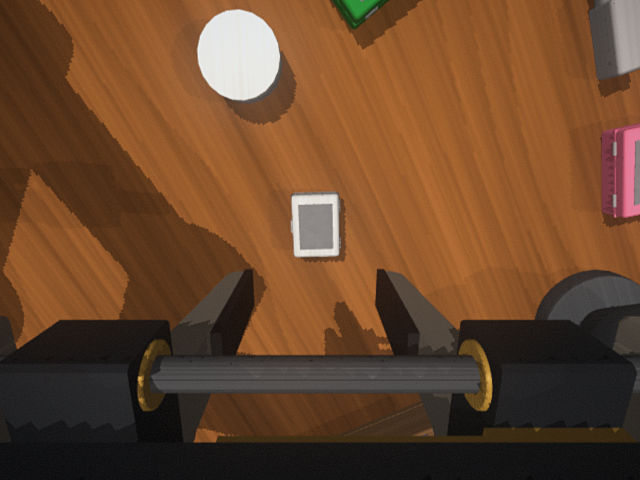

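```bash
python3 - <<'E'
from h import *
import pickle
c,s=pickle.load(open("w8.pkl","rb"))
x,y,a=rect(c,[(p/5+253,q/5+164) for p,q in [(192,155),(429,150),(434,458),(208,465)]],.024)
delta((x,y,.0235),a-np.pi/2)
E
```

```text
centre 408.7 -337.0 size 59.6 43.3 long yaw 1.142
shift mm [165.8  -2.8   1.7] turn [-0.032  0.003 -0.002] | tcp target [ 0.4087 -0.337   0.0048] cur [ 0.4079 -0.3338  0.1706] j6 -0.46
```

Call:
{"name": "step_arm", "arguments": {
  "plan": [
    [50, -2, 2, -0.032, 0, 0, 0.4],
    [100, -2, 2, -0.032, 0, 0, 0.4],
    [140, -2, 2, -0.032, 0, 0, 0.4],
    [165, -2, 2, -0.032, 0, 0, 0.4],
    [165, -2, 2, -0.032, 0, 0, 0.4]
  ]
}}

```text
time: 8.75
position: [0.4093, -0.334, 0.0032]
orientation: [1.688, 1.567, 1.261]
wrist_force: [-0.5, 0.4, 0.1]
grip_width: 0.701
```

Call:
{"name": "step_arm", "arguments": {
  "plan": [
    [0, 0, 0, 0, 0, 0, -0.4],
    [0, 0, 0, 0, 0, 0, -0.4],
    [0, 0, 0, 0, 0, 0, -0.4],
    [0, 0, 0, 0, 0, 0, -0.4]
  ],
  "newtons": 20
}}

```text
time: 9.15
position: [0.4097, -0.334, 0.0039]
orientation: [1.444, 1.567, 1.017]
wrist_force: [0.3, 1.3, 2.0]
grip_width: 0.475
```

```bash
python3 - <<'E'
from h import *
import pickle
c=shot("wrist","w9.png"); s=env.observe();pickle.dump((c,s),open("w9.pkl","wb"))
print(s["position"],s["grip_width"]*92); crop(c,"w9c.png",245,205,140,70,5)
E
```

```text
[ 0.40967696 -0.33397397  0.00386783] 43.85307315166835
```

View pics/w9c.png

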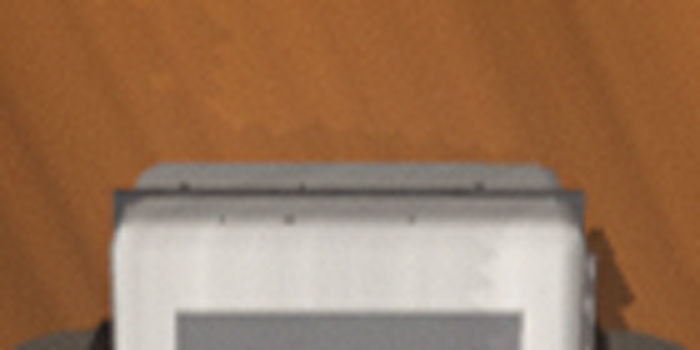

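```bash
python3 - <<'E'
from h import *
import pickle
c,s=pickle.load(open("w9.pkl","rb"));R=toolR(s["orientation"])
for uv in [(268.4,245.6),(361.4,245.6)]:
    p=onplane(c,uv,.024); print((R.inv().apply(p-s["position"])*1000).round(1))
E
```

```text
[-20.   27.8 -20.2]
[-20.   27.8  21.9]
```

Call:
{"name": "step_arm", "arguments": {
  "plan": [
    [-40, 0, 0, 0, 0, 0, -0.4],
    [-90, 0, 0, 0, 0, 0, -0.4],
    [-140, 0, 0, 0, 0, 0, -0.4],
    [-190, 0, 0, 0, 0, 0, -0.4],
    [-215, 0, 0, 0, 0, 0, -0.4]
  ]
}}

```text
time: 9.7
position: [0.4104, -0.3363, 0.2244]
orientation: [-0.012, 1.564, -0.439]
wrist_force: [-0.4, -0.3, -1.1]
grip_width: 0.477
```

```bash
python3 - <<'E'
from h import *
delta((.6556,.0077,.225),.13)
E
```

```text
shift mm [ 18.6 414.7  80.4] turn [-0.557  0.007  0.002] | tcp target [0.6556 0.0077 0.2063] cur [ 0.4104 -0.3363  0.2244] j6 -0.49
```

Call:
{"name": "step_arm", "arguments": {
  "plan": [
    [18, 415, 80, -0.557, 0, 0, -0.4],
    [18, 415, 80, -0.557, 0, 0, -0.4],
    [18, 415, 80, -0.557, 0, 0, -0.4],
    [18, 415, 80, -0.557, 0, 0, -0.4],
    [18, 415, 80, -0.557, 0, 0, -0.4]
  ]
}}

```text
time: 10.2
position: [0.5557, -0.1299, 0.2118]
orientation: [-0.606, 1.563, -0.474]
wrist_force: [0.6, -1.2, -1.9]
grip_width: 0.473
```

```bash
python3 - <<'E'
from h import *
delta((.6556,.0077,.225),.13)
E
```

```text
shift mm [  5.7 123.3 117.1] turn [0.002 0.006 0.004] | tcp target [0.6556 0.0077 0.2063] cur [ 0.5557 -0.1299  0.2118] j6 -0.57
```

Call:
{"name": "step_arm", "arguments": {
  "plan": [
    [6, 123, 117, 0, 0.006, 0.004, -0.4],
    [6, 123, 117, 0, 0.006, 0.004, -0.4],
    [6, 123, 117, 0, 0.006, 0.004, -0.4],
    [40, 123, 117, 0, 0.006, 0.004, -0.4],
    [75, 123, 117, 0, 0.006, 0.004, -0.4]
  ]
}}

```text
time: 10.7
position: [0.6582, 0.0101, 0.1372]
orientation: [-0.192, 1.567, -0.056]
wrist_force: [-0.6, 0.0, -1.3]
grip_width: 0.479
```

```bash
python3 - <<'E'
from h import *
imaging.capture("top");c=shot("wrist","w10.png");
delta((.6556,.0077,.1019+.0187),.13); print(env.observe()["wrist_force"])
E
```

```text
shift mm [28.4 -1.4  4. ] turn [ 0.003 -0.011 -0.003] | tcp target [0.6556 0.0077 0.1019] cur [0.6518 0.0085 0.1304] j6 -0.3
[-1.4566725  -0.68415328 -2.74123587]
```

View pics/w10.png

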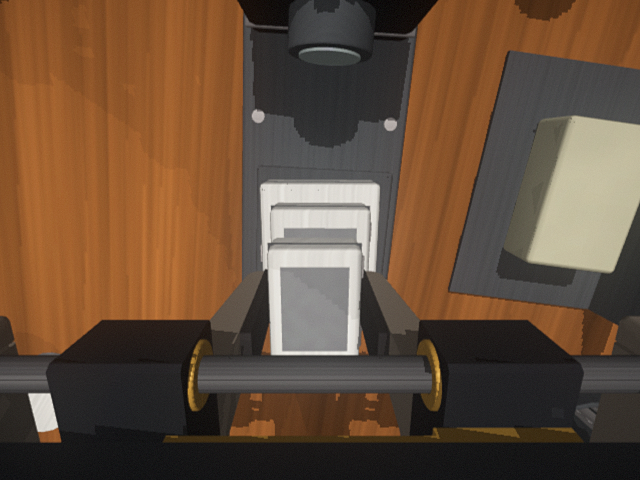

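Call:
{"name": "step_arm", "arguments": {
  "plan": [
    [8, -1.4, 4, 0, -0.011, 0, -0.4],
    [15, -1.4, 4, 0, -0.011, 0, -0.4],
    [20, -1.4, 4, 0, -0.011, 0, -0.4],
    [24, -1.4, 4, 0, -0.011, 0, -0.4],
    [24, -1.4, 4, 0, -0.011, 0, -0.4]
  ]
}}

```text
time: 11.3
position: [0.6556, 0.0074, 0.1065]
orientation: [1.685, 1.568, 1.817]
wrist_force: [0.5, -0.3, -2.8]
grip_width: 0.479
```

```bash
python3 - <<'E'
from h import *
imaging.capture("top");
delta((.6556,.0077,.1019+.0187),.13); print(env.observe()["wrist_force"])
E
```

```text
shift mm [ 4.9  0.3 -0.2] turn [ 0.002  0.    -0.003] | tcp target [0.6556 0.0077 0.1019] cur [0.6558 0.0074 0.1068] j6 -0.31
[ 0.69646823 -0.48156504 -0.63002346]
```

Call:
{"name": "step_arm", "arguments": {
  "plan": [
    [2, 0, 0, 0, 0, 0, -0.4],
    [3.5, 0, 0, 0, 0, 0, -0.4],
    [4.5, 0, 0, 0, 0, 0, -0.4],
    [5, 0, 0, 0, 0, 0, -0.4]
  ]
}}

```text
time: 11.75
position: [0.6558, 0.0075, 0.1019]
orientation: [1.523, 1.568, 1.655]
wrist_force: [-1.1, -0.3, 0.8]
grip_width: 0.477
```

```bash
python3 - <<'E'
from h import *
imaging.capture("top");c=shot("wrist","w11.png")
delta((.6556,.0077,.1019+.0187),.13); s=env.observe();print(s["wrist_force"],s["time"])
E
```

```text
shift mm [ 0.   0.3 -0.2] turn [ 0.003  0.    -0.003] | tcp target [0.6556 0.0077 0.1019] cur [0.6559 0.0074 0.1019] j6 -0.31
[-0.49545247  0.4770165  -0.25049213] 11.85
```

View pics/w11.png

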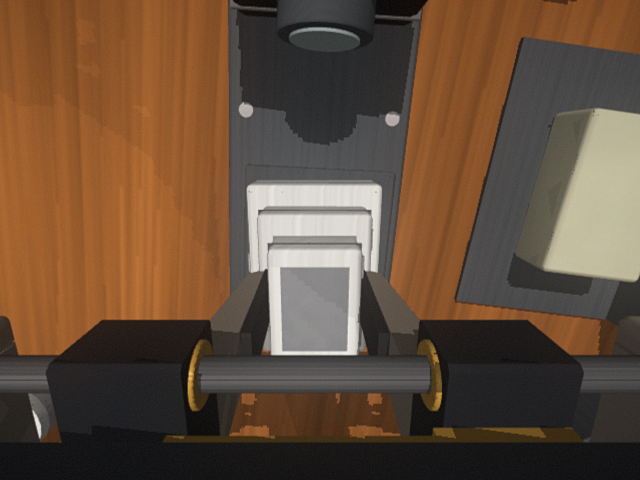

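Call:
{"name": "step_arm", "arguments": {
  "plan": [
    [0.7, 0, 0, 0, 0, 0, -0.4],
    [0.7, 0, 0, 0, 0, 0, -0.4]
  ]
}}

```text
time: 12.05
position: [0.6559, 0.0074, 0.1019]
orientation: [1.516, 1.568, 1.649]
wrist_force: [-3.0, 0.2, 4.4]
grip_width: 0.479
```

Call:
{"name": "step_arm", "arguments": {
  "plan": [
    [0, 0, 0, 0, 0, 0, 0.1],
    [0, 0, 0, 0, 0, 0, 0.3],
    [0, 0, 0, 0, 0, 0, 0.3]
  ]
}}

```text
time: 12.35
position: [0.656, 0.0074, 0.1017]
orientation: [1.427, 1.568, 1.559]
wrist_force: [-0.5, -0.4, -0.5]
grip_width: 0.648
```

Call:
{"name": "step_arm", "arguments": {
  "plan": [
    [-10, 0, 0, 0, 0, 0, 0.3],
    [-50, 0, 0, 0, 0, 0, 0.3],
    [-95, 0, 0, 0, 0, 0, 0.3],
    [-95, 0, 0, 0, 0, 0, 0.3]
  ]
}}

```text
time: 12.75
position: [0.6604, 0.0065, 0.206]
orientation: [-0.116, 1.556, 0.016]
wrist_force: [0.4, 0.3, 1.0]
grip_width: 0.655
```

```bash
python3 - <<'E'
from h import *
import pickle
imaging.capture("top");imaging.capture("top");c=shot("wrist","w12.png"); s=env.observe();pickle.dump((c,s),open("w12.pkl","wb"))
print(s["position"],s["grip_width"]); crop(c,"w12c.png",230,130,170,170,3.5)
E
```

```text
[0.65587716 0.0071615  0.19678533] 0.6484607741238515
```

View pics/w12c.png

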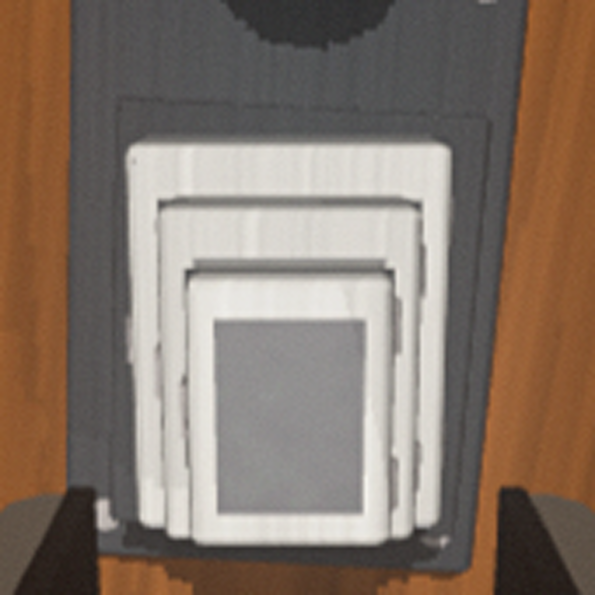

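View pics/w12.png

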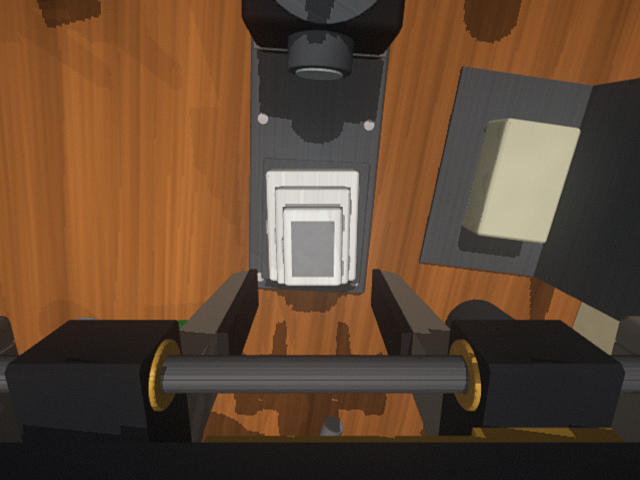

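```bash
python3 - <<'E'
from h import *
import pickle
c,s=pickle.load(open("w12.pkl","rb"))
f=lambda L:[(a/3.5+230,b/3.5+130) for a,b in L]
rect(c,f([(188,274),(394,273),(389,543),(195,544)]),.122)
rect(c,f([(159,207),(420,207),(411,538),(167,538)]),.098)
rect(c,f([(127,144),(451,144),(439,526),(140,526)]),.07)
delta((.62,.10,.24),.0)
E
```

```text
centre 657.3 4.3 size 42.4 59.8 long yaw 1.707
centre 656.6 5.3 size 58.4 79.2 long yaw 1.702
centre 656.5 7.0 size 78.8 99.2 long yaw 1.703
shift mm [-24.3  96.8 -23.3] turn [ 0.133  0.    -0.003] | tcp target [0.62   0.1    0.2213] cur [0.6559 0.0072 0.1968] j6 -0.31
```

```bash
python3 - <<'E'
from h import *
delta((.632,.203,.29),-.07)
E
```

```text
shift mm [-74.  197.5   2.3] turn [ 0.203  0.    -0.003] | tcp target [0.632  0.203  0.2713] cur [0.6559 0.0072 0.1968] j6 -0.31
```

Call:
{"name": "step_arm", "arguments": {
  "plan": [
    [-50, 20, 2, 0.1, 0, 0, 0.3],
    [-74, 70, 2, 0.203, 0, 0, 0],
    [-74, 120, 2, 0.203, 0, 0, -0.2],
    [-74, 170, 2, 0.203, 0, 0, -0.2],
    [-74, 197, 2, 0.203, 0, 0, -0.2]
  ]
}}

```text
time: 13.4
position: [0.6301, 0.2055, 0.2694]
orientation: [2.462, 1.566, 2.393]
wrist_force: [0.1, -0.9, -0.2]
grip_width: 0.401
```

Call:
{"name": "step_arm", "arguments": {
  "plan": [
    [0, 0, 0, 0, 0, 0, -0.2],
    [0, 0, 0, 0, 0, 0, -0.2]
  ]
}}

```text
time: 13.6
position: [0.629, 0.2059, 0.2669]
orientation: [2.944, 1.563, 2.877]
wrist_force: [0.2, -0.3, 0.4]
grip_width: 0.399
```

```bash
python3 - <<'E'
from h import *
import pickle
imaging.capture("top");c=shot("wrist","w13.png"); s=env.observe();pickle.dump((c,s),open("w13.pkl","wb"))
print(s["position"],s["qd"].round(3),s["grip_width"])
for q in ["knob_grip","knob_pointer","index_tab"]:
  for r in models.search_frame(q,c)[:2]:
    w=world(c,r["centre"]); print(q,r["score"],w.round(4),proj(c,w)[0].round(0))
delta((.632,.203,.29),-.07)
E
```

```text
[0.62992351 0.20416121 0.26794004] [-0.016 -0.009 -0.008  0.003  0.001  0.003] 0.39689432378621525
knob_grip 0.85 [0.6363 0.208  0.1046] [322. 216.]
knob_grip 0.29 [0.5501 0.365  0.0189] [234.  67.]
knob_pointer 0.95 [0.6404 0.2102 0.109 ] [326. 215.]
knob_pointer 0.52 [0.6301 0.195  0.0903] [316. 226.]
index_tab 0.64 [0.6445 0.2125 0.0947] [329. 210.]
shift mm [-2.3 -0.8  1.6] turn [-0.001 -0.004 -0.002] | tcp target [0.632  0.203  0.2713] cur [0.6304 0.2039 0.269 ] j6 0.2
```

View pics/w13.png

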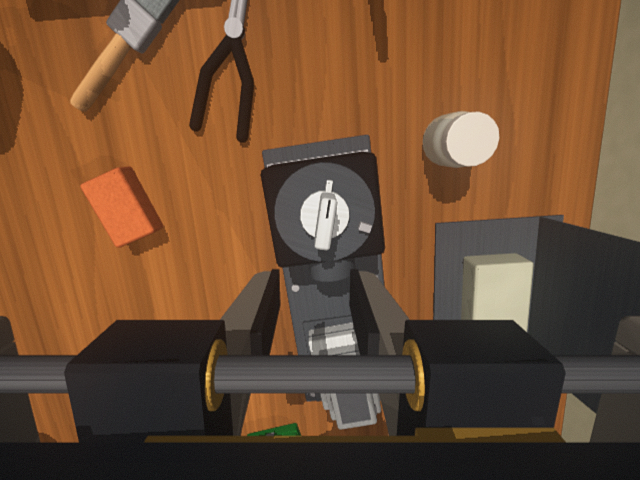

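```bash
python3 - <<'E'
from h import *
c=imaging.capture("wrist"); import pickle; pickle.dump((c,env.observe()),open("w13.pkl","wb"))
crop(c,"w13c.png",260,150,130,130,4.6)
E
```

```text
(no output)
```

View pics/w13c.png

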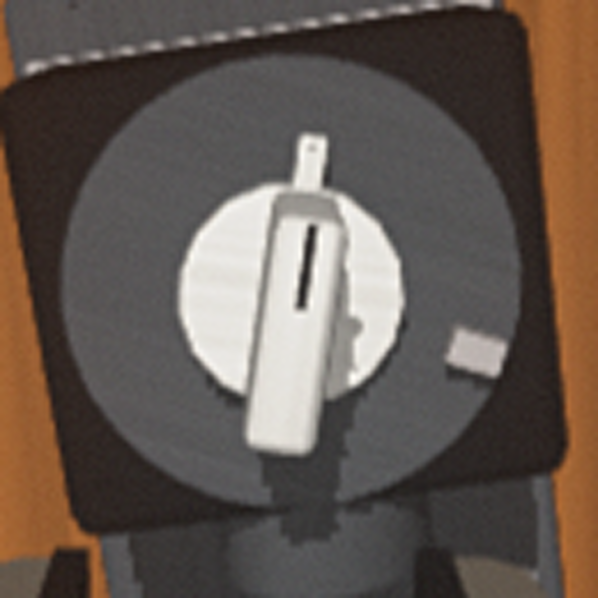

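```bash
python3 - <<'E'
from h import *
import pickle
c,s=pickle.load(open("w13.pkl","rb"))
W=lambda a,b,z:onplane(c,(a/4.6+260,b/4.6+150),z)[:2]*1000
disc=np.mean([W(178,295,.106),W(404,292,.106),W(291,182,.106),W(300,405,.106)],0)
B=[W(279,213,.147),W(347,220,.147),W(316,453,.147),W(246,444,.147)]
bar=np.mean(B,0); print("disc",disc,"bar",bar)
u=(B[0]+B[1]-B[2]-B[3]); byaw=np.arctan2(u[1],u[0]); print("bar yaw",byaw, "size",np.linalg.norm(u)/2,np.linalg.norm(B[0]-B[1]))
ln=W(313,226,.147)-W(301,309,.147); print("line yaw",np.arctan2(ln[1],ln[0]))
tab=np.mean([W(457,328,.104),W(446,370,.104)],0); ptr=W(312,135,.110)
for n,p in (("tab",tab),("ptr",ptr)):
    d=p-disc; print(n,p,np.hypot(*d),np.arctan2(d[1],d[0]))
E
```

```text
disc [639.86730768 209.46263615] bar [639.60678054 209.87535503]
bar yaw 1.3737539863846049 size 44.79684416168605 12.563570631176072
line yaw 1.3674302059651275
tab [673.07098157 194.78511033] 36.30308147067465 -0.4162190831763113
ptr [645.74436324 243.0258087 ] 34.07383648866526 1.3974494693489137
```

```bash
python3 - <<'E'
from h import *
delta((.6398,.2097,.133),-.197)
E
```

```text
shift mm [154.9   5.9   9.5] turn [ 0.126 -0.004 -0.002] | tcp target [0.6398 0.2097 0.1143] cur [0.6305 0.2041 0.2692] j6 0.2
```

Call:
{"name": "step_arm", "arguments": {
  "plan": [
    [20, 6, 9.5, 0.126, -0.004, 0, -0.2],
    [60, 6, 9.5, 0.126, -0.004, 0, -0.2],
    [100, 6, 9.5, 0.126, -0.004, 0, -0.2],
    [100, 6, 9.5, 0.126, -0.004, 0, -0.2]
  ]
}}

```text
time: 14.3
position: [0.6359, 0.2083, 0.162]
orientation: [-2.979, 1.559, 3.106]
wrist_force: [0.1, 0.5, -1.0]
grip_width: 0.4
```

```bash
python3 - <<'E'
from h import *
imaging.capture("top");c=shot("wrist","w14.png")
delta((.6398,.2097,.133),-.197)
E
```

```text
shift mm [55.2  0.4 -0.3] turn [-0.    -0.001 -0.002] | tcp target [0.6398 0.2097 0.1143] cur [0.64   0.2091 0.1695] j6 0.33
```

View pics/w14.png

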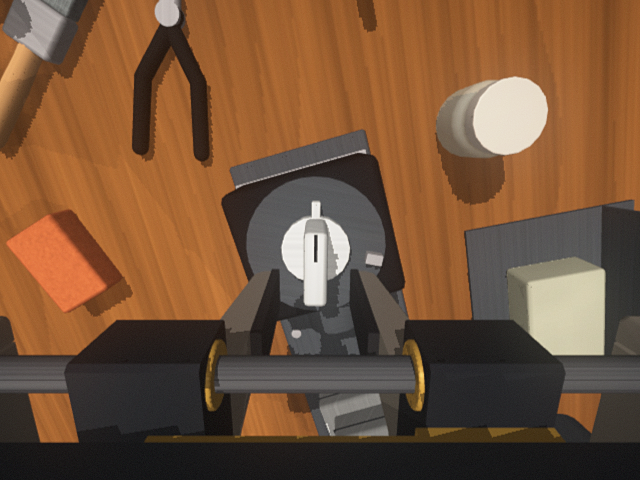

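Call:
{"name": "step_arm", "arguments": {
  "plan": [
    [25, 0.4, 0, 0, 0, 0, -0.2],
    [45, 0.4, 0, 0, 0, 0, -0.2],
    [54, 0.4, 0, 0, 0, 0, -0.2],
    [55, 0.4, 0, 0, 0, 0, -0.2],
    [55, 0.4, 0, 0, 0, 0, -0.2]
  ]
}}

```text
time: 14.9
position: [0.6413, 0.2097, 0.1167]
orientation: [0.964, 1.567, 0.766]
wrist_force: [-0.6, 0.2, 0.2]
grip_width: 0.404
```

Call:
{"name": "step_arm", "arguments": {
  "plan": [
    [0, 0, 0, 0, 0, 0, -0.5],
    [0, 0, 0, 0, 0, 0, -0.9],
    [0, 0, 0, 0, 0, 0, -0.9],
    [0, 0, 0, 0, 0, 0, -0.9]
  ],
  "newtons": 20
}}

```text
time: 15.3
position: [0.6388, 0.2106, 0.1181]
orientation: [2.549, 1.566, 2.353]
wrist_force: [-10.9, 1.0, 10.5]
grip_width: 0.154
```

```bash
python3 - <<'E'
from h import *
import pickle
c=shot("wrist","w15.png"); s=env.observe();pickle.dump((c,s),open("w15.pkl","wb"));
z=toolR(s["orientation"]).as_matrix()[:,2]; print(s["position"],s["grip_width"]*92,np.arctan2(z[1],z[0]),s["wrist_force"],s["torque"],s["joints"].round(2))
crop(c,"w15c.png",230,160,180,150,4)
E
```

```text
[0.63885443 0.21062717 0.11809886] 13.8932125749598 -0.19677727338187762 [-11.95370248   0.75577987  10.27576811] [ 0.04869566  2.12275752 -0.02485064] [0.14 0.49 1.38 0.   1.27 0.33]
```

View pics/w15c.png

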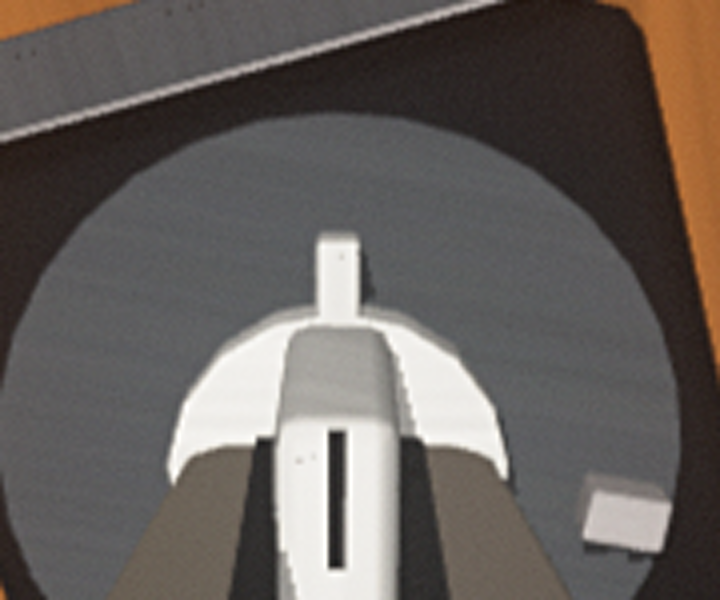

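Call:
{"name": "step_arm", "arguments": {
  "plan": [
    [0, 0, 0, 0.13, 0, 0, -0.9],
    [0, 0, 0, 0.26, 0, 0, -0.9],
    [0, 0, 0, 0.39, 0, 0, -0.9],
    [0, 0, 0, 0.52, 0, 0, -0.9],
    [0, 0, 0, 0.65, 0, 0, -0.9]
  ]
}}

```text
time: 15.85
position: [0.639, 0.2105, 0.1182]
orientation: [-3.087, 1.567, 2.344]
wrist_force: [-0.1, -1.5, -2.2]
grip_width: 0.154
```

```bash
cat > st.py <<'E'
from h import *
s=env.observe(); M=toolR(s["orientation"]).as_matrix(); z=M[:,2]; yaw=np.arctan2(z[1],z[0])
print(s["position"].round(4),"w",round(s["grip_width"]*92,1),"jaw",round(yaw,3),"bar",round(yaw+np.pi/2,3),"togo",round(yaw+np.pi/2+.416,3),"tilt",M[2,:].round(3),s["wrist_force"].round(1),s["torque"].round(2),s["joints"][5].round(2),s["time"])
E
python3 st.py
```

```text
[0.639  0.2105 0.1182] w 14.2 jaw -0.852 bar 0.719 togo 1.135 tilt [-1.    -0.    -0.004] [-0.1 -1.5 -2.2] [-0.18 -0.26  0.07] 0.99 15.85
```

Call:
{"name": "step_arm", "arguments": {
  "plan": [
    [0, 0, 0, 0.13, 0, 0, -0.9],
    [0, 0, 0, 0.26, 0, 0, -0.9],
    [0, 0, 0, 0.39, 0, 0, -0.9],
    [0, 0, 0, 0.52, 0, 0, -0.9],
    [0, 0, 0, 0.65, 0, 0, -0.9]
  ]
}}

```text
time: 16.35
position: [0.6391, 0.2102, 0.1182]
orientation: [-2.355, 1.568, 2.421]
wrist_force: [-0.7, -0.4, -1.7]
grip_width: 0.153
```

```bash
python3 st.py
```

```text
[0.6391 0.2102 0.1182] w 14.1 jaw -1.507 bar 0.064 togo 0.48 tilt [-1.    -0.002 -0.002] [-0.7 -0.4 -1.7] [-0.25 -0.2   0.08] 1.64 16.35
```

Call:
{"name": "step_arm", "arguments": {
  "plan": [
    [0, 0, 0, 0.13, 0, 0, -0.9],
    [0, 0, 0, 0.26, 0, 0, -0.9],
    [0, 0, 0, 0.38, 0, 0, -0.9],
    [0, 0, 0, 0.47, 0, 0, -0.9],
    [0, 0, 0, 0.47, 0, 0, -0.9]
  ]
}}

```text
time: 16.85
position: [0.639, 0.21, 0.1182]
orientation: [-1.761, 1.568, 2.545]
wrist_force: [-1.1, -1.1, -1.2]
grip_width: 0.149
```

```bash
python3 - <<'E'
from h import *
import pickle
c=shot("wrist","w16.png"); s=env.observe();pickle.dump((c,s),open("w16.pkl","wb"))
crop(c,"w16c.png",230,160,180,150,4)
E
python3 st.py
```

```text
[0.639  0.21   0.1182] w 14.1 jaw -1.975 bar -0.404 togo 0.012 tilt [-1.    -0.003 -0.001] [ 0.3 -1.3 -1.5] [-0.29 -0.15 -0.06] 2.11 16.9
```

View pics/w16c.png

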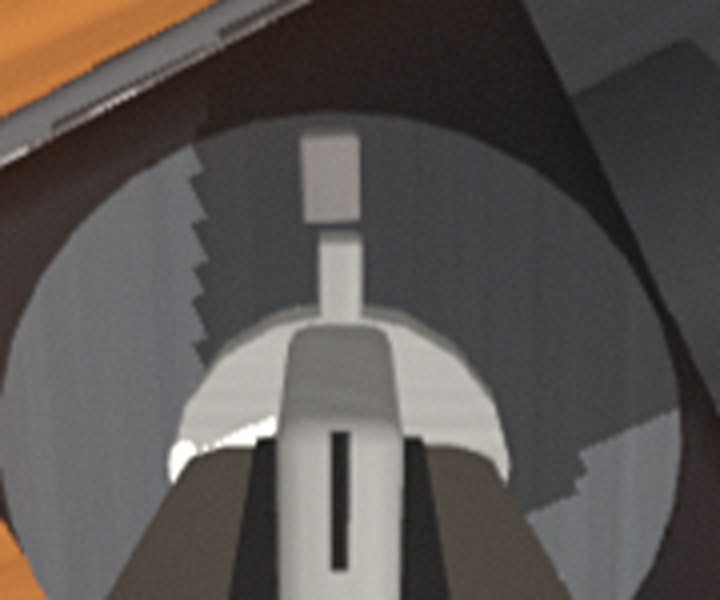

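Pointer tip centre is at crop column 341 and the tab's inner end at 332, so it overshot by about 1.2 mm (0.035 rad). I'll turn back slightly.

Call:
{"name": "step_arm", "arguments": {
  "plan": [
    [0, 0, 0, -0.03, 0, 0, -0.9],
    [0, 0, 0, -0.03, 0, 0, -0.9],
    [0, 0, 0, -0.03, 0, 0, -0.9]
  ]
}}

```text
time: 17.2
position: [0.639, 0.21, 0.1182]
orientation: [-1.786, 1.568, 2.553]
wrist_force: [-1.1, 0.3, -2.1]
grip_width: 0.153
```

```bash
python3 - <<'E'
from h import *
c=shot("wrist","w17.png"); crop(c,"w17c.png",280,180,70,70,8)
E
python3 st.py
```

```text
[0.639  0.21   0.1182] w 14.0 jaw -1.945 bar -0.374 togo 0.042 tilt [-1.    -0.003 -0.001] [-0.4 -1.  -2. ] [-0.12 -0.2   0.05] 2.08 17.25
```

View pics/w17c.png

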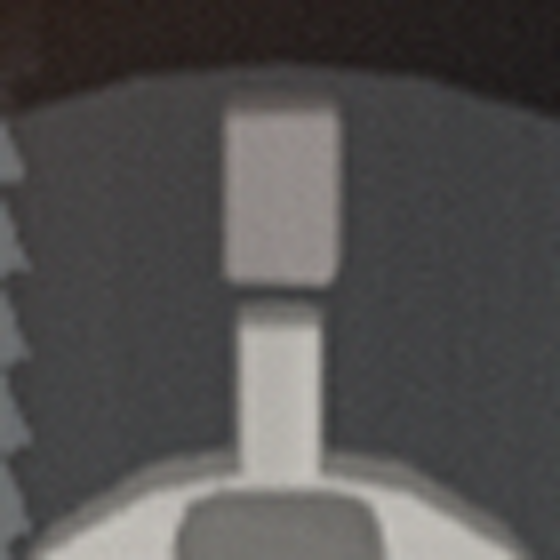

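Pointer and tab are both centred at crop column 281. Releasing and lifting.

Call:
{"name": "step_arm", "arguments": {
  "plan": [
    [0, 0, 0, 0, 0, 0, -0.5],
    [0, 0, 0, 0, 0, 0, -0.3],
    [0, 0, 0, 0, 0, 0, -0.3]
  ]
}}

```text
time: 17.55
position: [0.6392, 0.2101, 0.1185]
orientation: [-1.96, 1.568, 2.378]
wrist_force: [-0.3, 0.4, 0.1]
grip_width: 0.352
```

Call:
{"name": "step_arm", "arguments": {
  "plan": [
    [-15, 0, 0, 0, 0, 0, -0.3],
    [-60, 0, 0, 0, 0, 0, -0.3],
    [-105, 0, 0, 0, 0, 0, -0.3],
    [-110, 0, 0, 0, 0, 0, -0.3],
    [-110, 0, 0, 0, 0, 0, -0.3]
  ]
}}

```text
time: 18.05
position: [0.6409, 0.2102, 0.2324]
orientation: [2.539, 1.566, 0.594]
wrist_force: [-0.4, 0.1, -1.2]
grip_width: 0.35
```

```bash
python3 - <<'E'
from h import *
t=shot("top","t18.png");sd=imaging.capture("side");c=shot("wrist","w18.png"); crop(c,"w18c.png",260,150,120,120,5); crop(sd,"s18.png",220,180,120,170,3.5)
E
python3 st.py
```

```text
[0.6384 0.2097 0.2267] w 32.4 jaw -1.945 bar -0.374 togo 0.042 tilt [-1.    -0.005  0.001] [-0.1 -0.8 -1. ] [ 0.07  0.02 -0.03] 2.08 18.2
```

View pics/w18c.png

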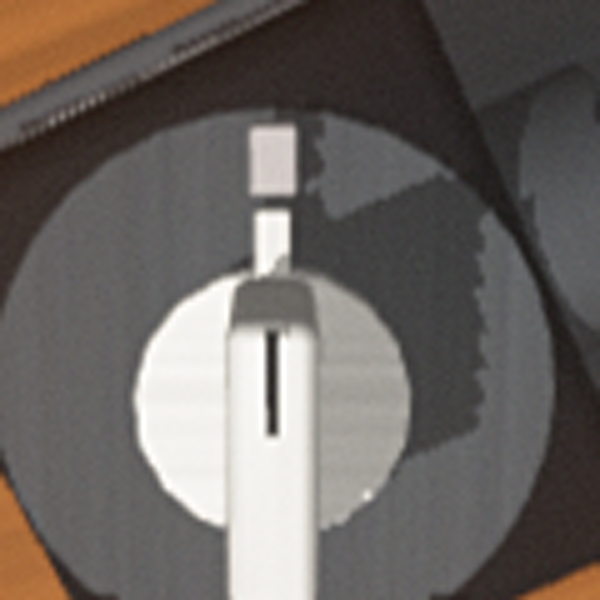

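View pics/t18.png

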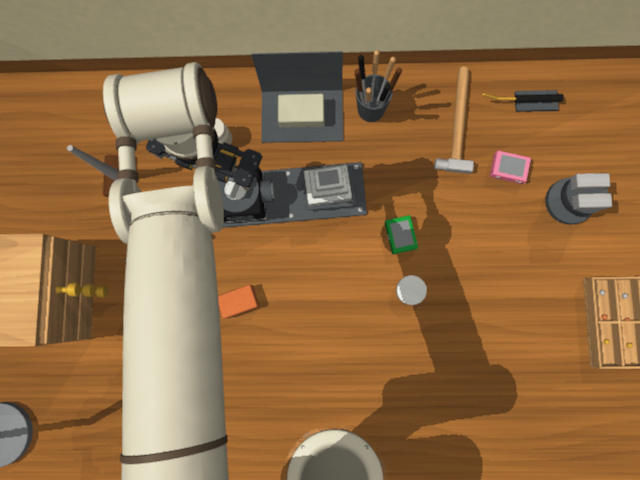

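View pics/s18.png

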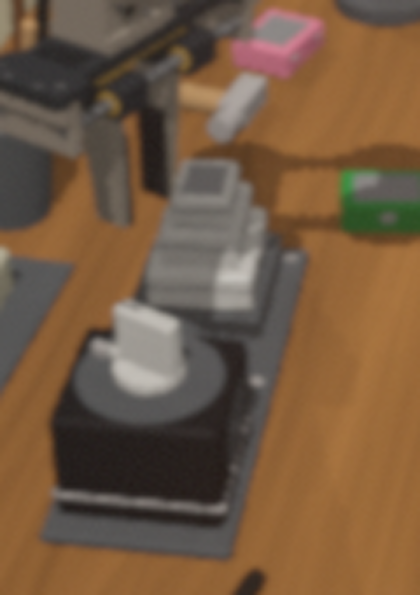

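```bash
python3 -c "
from h import *
print(env.finish_job())"
```

```text
the job is handed in; nothing more can be done
None
```

I stacked the medium case on the large one and the small case on the medium one, turned the focus knob clockwise to the index tab, and handed the job in at about 18.2 s. I lowered each case until the wrist force showed contact, and only then released it.

- **Stack:** after each release, the wrist camera put the medium case about 1–2 mm and 0.003 rad off the large one. The small case was about 1–2 mm and 0.005 rad off the medium. The large case measured at the same place before and after the stacking, within about 0.5 mm. In the last side view, the stack still stood after the knob was turned.
- **Knob:** it first went about 1.2 mm past the tab, so I turned it back 0.03 rad. After release, the pointer and tab lined up in the picture to within a pixel. The gap along the pointer also looked right.
- **Other things on the bench:** nothing else was touched. In the last top view the tin and soldering brick look unmoved. The arm hid the pliers and brush in that view, but I never went near them.

**Checks that disagreed:**
- The trained network put things about 20 mm further along y in the side view than in the top view. I didn't use its side view positions.
- Some heights I triangulated came out 7–13 mm low. I went by the given heights instead, and the force at contact agreed with them.
- My first estimate of the tab's angle was about 0.04 rad off from the close-up view. I used the close-up.

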